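Open a service valve with a hex key found home by feel

TASK

Take the larger of the two T-handle hex keys from the wooden block and open the brass service valve with it: lower the key into the port on top, feel for the hidden hex socket by turning the key under light pressure until it drops fully home, then turn it a quarter turn counter-clockwise to the open stop. Leave the key standing fully home in the open valve, let go of it, and leave the small key and the brass cap where they are; never press or wrench the key hard in the valve.

Things in the scene. Friction and masses are not known exactly. Their poses are not given: they have to be found in the camera images.
- hex_key: larger T-handle hex key, standing tip down in the wooden block, loose, about 300 g. Origin: centre of its tip; z points up the shaft. Straight steel hexagon 14 mm across flats, 16.2 across corners, 112 mm long, end chamfered 1.7 mm; two of its corners point along its x axis. Its tip stands in a 42 mm deep hole: raise it 45 mm to take it out
- hex_key_handle (a point): middle of the larger key's black T-handle, 127 mm above its tip, axes as the key's. The handle has flat upright sides: 92 mm long along x, 18 mm thick along y (grip it across y), 30 mm high
- small_key: smaller T-handle hex key, 10 mm across flats, handle 72 mm long and 14 mm thick, 126 mm tall over all; stands in the block's other hole, 100 mm from the larger key; too small for the valve; not to be moved. Origin at its tip, z up
- key_block: wooden block 64 x 170 x 50 mm, fixed to the bench; origin at the centre of its underside; hole of the larger key at y = +50 mm, of the small key at y = -50 mm
- valve: brass ball valve between two copper stubs (along its x axis), clamped on a steel plate 220 x 84 x 6 mm fixed to the bench; origin at the centre of the plate's underside, z up. A round brass neck, 31 mm across, stands up in the middle; its bore, 17.4 mm across (mouth countersunk to 24), opens upward. More than 80 N between key and valve (pressing, or a wrench of about 0.35 N m) counts as forcing it
- port (a point): centre of the bore's mouth, 96 mm above the valve's origin, on the stem's axis. 24 mm down the bore is the rim of a hex socket 14.7 mm across flats, 12 mm deep. A key out of step stops with its tip 25 to 26.5 mm below this point; in step (once every 60 degrees, within about 5) it drops to 36 mm. How the hexagon stands differs every time and is hidden in the dark of the bore.
- stem (a joint): how far the valve's stem is opened, rad: 0 closed (at the start), 1.57 fully open, hard stops at both; grows counter-clockwise seen from above. It does not tell how the hexagon stands. Stiff: takes 0.1 N m to turn, stays where it is left; a key dragged lightly round on its rim does not move it. The key has about 5 degrees of play either way in the socket
- port_cap: the port's unscrewed hexagonal brass cap, 39 mm wide, 21 mm high, loose on the bench beside the valve; not to be moved. Origin at the centre of its underside
There are look-alikes about, which are no part of the job. What is shaped like the hex_key but turquoise or white is not meant.

How it is judged (in metres and radians):
On the way, in this order (a step that is already met when the one before it is completed fails the run):
1. the larger key is fully home in the socket while the valve is still closed (z of hex_key in the frame of port below -0.033 m and horizontal distance between hex_key and port below 0.003 m and value of joint stem below 0.2 rad), for 0.2 s.
2. the valve is open (value of joint stem above 1.45 rad), for 0.2 s.
At the end, for the whole second after the job is handed in: the valve is open (stem turned at least 1.45 of its 1.57 rad), the larger key stands at rest in it, upright within 0.1 rad, its tip at least 33 mm below the port's mouth and within 3 mm of the axis (value of joint stem above 1.45 rad and z of hex_key in the frame of port below -0.033 m and horizontal distance between hex_key and port below 0.003 m and angle between hex_key's own z axis and vertical below 0.1 rad and linear speed of hex_key below 0.01 m/s); the robot touches nothing.
It fails at once if the key is pressed or wrenched hard: more than 80 N between key and valve (contact force between hex_key and valve above 80 N).
It fails at once if the small key is moved more than 15 mm (distance of small_key from where it was at the start of the episode above 0.015 m).
It fails at once if the brass cap is moved more than 15 mm (distance of port_cap from where it was at the start of the episode above 0.015 m).
It also fails if it takes over 59 s, if anything falls off the work surface, if the arm or the gripper's body presses on something with over 40 N, if the wrist force passes 120 N, or if a joint passes its speed limit or range.

ROBOT

A 7-joint arm with a two-finger parallel gripper is mounted at the origin on a cart in front of the work surface, level with it; the furniture and walls round the work are solid. World frame = base frame: x ahead of the robot, y to its left, z up, the work surface at z = 0. Lengths are in mm, angles in degrees, forces in N, time in s.
With the tool pointing down it reaches from about 400 to 875 mm from the base axis. Payload 4.4 kg.
Tool frame: the origin (TCP) lies at the very end of the fingers, on their centre line; the grasp point (between the pads) lies 19 mm behind it; z points along the fingers, y is the line along which they close (so a half turn about z gives the same grasp; the last joint's range is limited). The gripper opens to 85 mm and grips with 20 to 120 N. Pads are 22 mm wide; open, the fingers measure 114 mm over their backs; the gripper's body (76 mm by 85 mm) begins 54 mm behind the grasp point. The pads swing forward as they close: fully open they stand 13 mm farther back than shut.
Start: joints at [64.355, 36.005, 2.206, 86.941, -1.547, 57.084, -1.146], TCP at [242.213, -603.201, 231.313] pointing down, gripper open.
Joint ranges: [-175.42, 175.42], [-21.48, 121.26], [-71.46, 75.88], [10.55, 141.38], [-63.04, 243.04], [13.31, 113.54], [-168.57, 168.57]. Speed limits (degrees/s): [147.25, 147.25, 180, 180, 180, 180, 180].

INTERFACE

Orientations are given as a 3x3 rotation matrix whose columns are the frame's x, y, z axes.
In Python, from cell import ctrl, vision, cut_out gives the robot as it stands.
- The arm moves only by the tool step_arm, never from a script. Its argument "steps" is a list of rows, each an object with "offset": the shift along the tool's x, y, z in m, a list of three; "twist": the turn about the tool's z in rad. In form: [{"offset": [x, y, z], "twist": twist}, ...]. A call has 1 to 20 rows; each row is the pose to reach, as a shift and turn from the pose commanded when the call began, along the tool's axes at that moment; what a row does not reach only later rows make up. A row lasts 1/8 s, in which the tool goes at most 62.5 mm and 10.7 degrees, less where a joint would pass 70% of its speed; a pose out of reach is approached as far as the arm can. A call with a gripper value outside its range is refused whole. "fingers" is the finger opening in m, from 0 to 0.0854, set as the call begins (left out, the last holds). The fingers move at their own pace and stop on an object; "squeeze" is the grip in N (left out, the last holds). Time passes only in rows, so rows that repeat a pose let the fingers close. It gives the time, the measured TCP pose, the force, the opening and the grip force at its end, in the units of the state.
- ctrl.sense(): the state, without advancing time (a new reading comes with each control period).
- vision.capture(name): name is "side" or "top"; returns the picture (400x640x3 uint8, red, green, blue); there is no depth.
- vision.camera_model(name): a dict with "intrinsics" (3x3 intrinsics, pixels), "rvec" (rotation vector, rad) and "tvec" (3), from world to camera coordinates, as OpenCV has them. Camera axes: x right, y down, z forward; pixel columns grow to the right and rows downward; lengths in mm; the calibration is good to about 2 mm. A picture is of the moment at which its call begins. camera_model takes no time and is no camera call.
- ctrl.sign_off(): hands the job in; it is judged then, once.
Trained networks look in the newest picture that a camera, given by its name, has taken for a name from the list of things; names that differ only in an ending like _2 or _b are one class to them, and where a whole thing is asked for, a point or a joint stands for the part that bears it (a point fixed in the world has none). Each returns a list of dicts, best first, with "p" (0 to 1); they miss things now and then, are a little off and sometimes report something else, mostly with a low value. They report only what shows in the picture. A call takes as long as a camera call. They do not tell look-alikes from the thing itself.
- cut_out(camera, name): "pixels" (400x640 bool, what is visible of it) and "uv" ([column, row] in pixels, amid what is visible of it).
The state is a dict: "clock": time; "joint_positions": joint angles; "qvel": joint speeds; "tau": joint torques, N m; "tcp_pos": TCP position; "tool_rot": TCP orientation; "ft_force": force on the tool from outside, world axes, zero at the start; "ft_torque": the same for the moment, N m; "grip_width": finger opening in mm; "grasp_force": force on a finger pad.
Only numpy, scipy, OpenCV 4.12 (cv2) and the standard library are available. Lean on these libraries where they do the work, as an engineer would, in place of code of your own. Each camera call takes 0.05 s, during which the arm holds its last target. There are 200 camera calls.

## Working session

There is one attempt and no reset: what is moved stays moved. The work goes in short steps, Python scripts to look and compute and a tool call to move; the robot and the scene stay as the last step left them, time stands still between calls to the robot, and variables do not carry over. Pictures are saved under pics/ and viewed, at most 10 in all, crops included, and the job is handed in when it is done.

Besides the shell and the picture viewer there is one more tool, called after "Call:" as name([rows], argument=value, ...), one row to a line, values as JSON. step_arm: Moves the arm, as the interface text tells. Its arguments: {"type":"object","properties":{"steps":{"type":"array","items":{"type":"object","properties":{"offset":{"type":"array","items":{"type":"number"}},"twist":{"type":"number"}}}},"fingers":{"type":"number"},"squeeze":{"type":"number"}},"required":["steps"]}

```bash
mkdir -p pics; cat > h.py <<'E'
import numpy as np, cv2
from cell import ctrl, vision, cut_out
def cam(n):
    m=vision.camera_model(n);return np.array(m["intrinsics"],float),np.array(m["rvec"],float).reshape(3),np.array(m["tvec"],float).reshape(3)
def ray(n,uv):
    K,r,t=cam(n);R=cv2.Rodrigues(r)[0];d=R.T@np.linalg.inv(K)@np.array([uv[0],uv[1],1.]);return -R.T@t,d
def atz(n,uv,z):
    o,d=ray(n,uv);return o+d*(z-o[2])/d[2]
def proj(n,P):
    K,r,t=cam(n);return cv2.projectPoints(np.array(P,float).reshape(-1,1,3),r,t,K,None)[0].reshape(-1,2)
def tri(a,b):
    o1,d1=ray("top",a);o2,d2=ray("side",b)
    s=np.linalg.lstsq(np.c_[d1,-d2],o2-o1,rcond=None)[0];p,q=o1+s[0]*d1,o2+s[1]*d2
    return (p+q)/2,np.linalg.norm(p-q)
E
python3 - <<'E'
from h import *
np.set_printoptions(precision=1,suppress=True)
for c in("top","side"):
    im=vision.capture(c);cv2.imwrite(f"pics/{c}0.png",im[:,:,::-1])
    print(c,"campos",ray(c,(320,200))[0],cam(c)[0][0,0])
    for n in("hex_key","small_key","key_block","valve","port_cap"):
        for d in cut_out(c,n):
            v,u=np.nonzero(d["pixels"]);print(c,n,round(d["p"],2),np.array(d["uv"]),len(u),u.min(),u.max(),v.min(),v.max())
s=ctrl.sense();print(s)
E
```

```text
top campos [401.7  19.  955.4] 386.2342688567286
top hex_key 0.98 [195.2 148.5] 474 188 206 126 166
top hex_key 0.9 [274.3 218.7] 454 257 284 199 237
top hex_key 0.86 [303.4 272.4] 412 293 320 250 290
top small_key 0.62 [240.5 157.1] 267 231 247 140 168
top key_block 0.74 [225.  163.1] 1580 194 264 142 178
top key_block 0.65 [241.1 155.5] 300 231 248 139 168
top key_block 0.29 [192.9 149.6] 512 187 207 125 167
top valve 0.63 [370.6 209.4] 3258 351 396 159 255
top port_cap 0.57 [411.2 219.5] 164 404 418 212 225
top port_cap 0.46 [369.9 207.3] 3092 352 395 159 255
side campos [ 535.3 -745.3  468.7] 368.45742304409634
side hex_key 0.8 [287.2 187.9] 558 268 298 175 228
side hex_key 0.76 [337.6 159.6] 328 325 355 155 171
side hex_key 0.69 [386.3 206.6] 705 375 406 189 250
side small_key 0.61 [337.1 177.4] 245 326 349 170 198
side key_block 0.72 [334.5 207.3] 871 322 349 182 223
side valve 0.9 [291.9 275.7] 4158 234 349 240 298
side port_cap 0.8 [275.6 309.6] 363 264 284 300 320
{'clock': 0.6, 'joint_positions': array([64.4, 36. ,  2.2, 86.9, -1.5, 57.1, -1.1]), 'qvel': array([-0. , -0. , -0. , -0.1,  0. , -0. , -0. ]), 'tau': array([ -0. , -56.3,   1.2, -19.4,   0. ,   0. ,   0. ]), 'tcp_pos': array([ 242.2, -603.2,  231.3]), 'tool_rot': array([[ 0.9,  0.4,  0. ],
       [ 0.4, -0.9, -0. ],
       [ 0. ,  0. , -1. ]]), 'ft_force': array([-0.8,  0.2,  0.3]), 'ft_torque': array([ 0. , -0.1, -0. ]), 'grasp_force': 0.0, 'grip_width': 85.65630570234639}
```

View pics/top0.png

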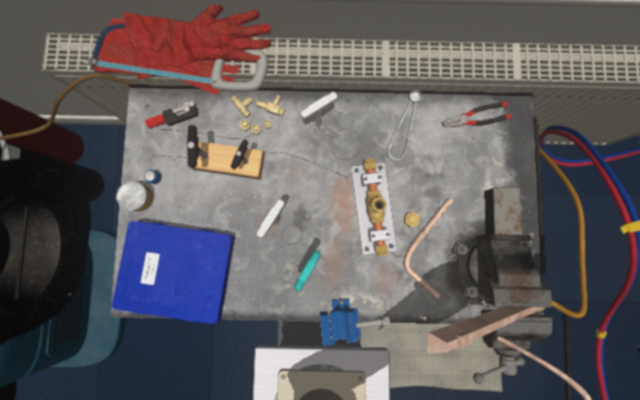

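View pics/side0.png

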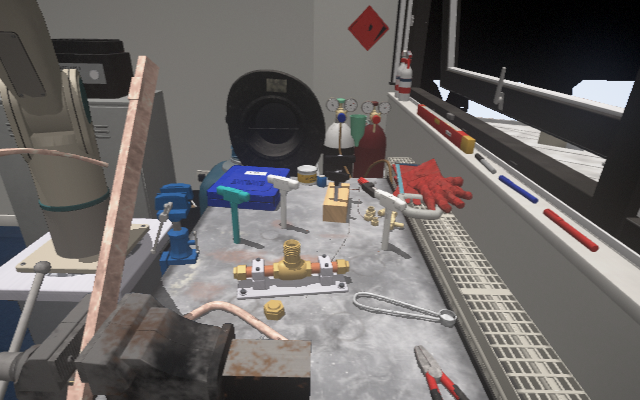

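The top view shows the black large key at about (193,148) and the black small key at (240,155) in the block. The valve neck is near (376,205) and the cap at (411,219). The side view shows the neck mouth near (292,243), with the white and turquoise keys as look-alikes. Next I'll zoom in.

```bash
python3 - <<'E'
from h import *
np.set_printoptions(precision=1,suppress=True)
t=cv2.imread("pics/top0.png");s=cv2.imread("pics/side0.png")
a=cv2.resize(t[120:184,180:270],None,fx=4.4,fy=4.4,interpolation=cv2.INTER_CUBIC) 
b=cv2.resize(t[150:262,340:430],None,fx=4.4,fy=4.4,interpolation=cv2.INTER_CUBIC)
c=cv2.resize(s[150:230,310:360],None,fx=4,fy=4,interpolation=cv2.INTER_CUBIC)
cv2.imwrite("pics/z.png",np.hstack([np.vstack([a,np.zeros((b.shape[0]-a.shape[0],a.shape[1],3),np.uint8)]),b]))
def mask(n,name,i):
    return sorted(cut_out(n,name),key=lambda d:-d["p"])[i]["pixels"]
m=mask("top","hex_key",0)
P=np.array([atz("top",(u,v),150) for v,u in np.argwhere(m)])[:,:2]
print("handle",P.mean(0),cv2.minAreaRect(P.astype(np.float32)))
m=mask("top","small_key",0)
P=np.array([atz("top",(u,v),130) for v,u in np.argwhere(m)])[:,:2]
print("small",P.mean(0),cv2.minAreaRect(P.astype(np.float32)))
m=mask("top","key_block",0)
P=np.array([atz("top",(u,v),50) for v,u in np.argwhere(m)])[:,:2]
print("block",cv2.minAreaRect(P.astype(np.float32)))
for d in cut_out("top","port_cap"): print("cap",atz("top",d["uv"],20))
print("tri handle",tri((193,148),(337.6,159.6)), "neck", tri((376,205),(291.5,244)))
E
```

```text
handle [598.8 284.5] ((600.9820556640625, 278.0829162597656), (87.91008758544922, 38.241966247558594), 3.5240185260772705)
small [586.6 189.8] ((586.6981201171875, 184.4005584716797), (31.558652877807617, 67.84059143066406), 66.31532287597656)
block ((592.3690185546875, 229.96511840820312), (161.66082763671875, 70.75454711914062), 82.74943542480469)
cap [ 461.2 -209.3   20. ]
cap [ 488.8 -109.2   20. ]
tri handle (array([597.4, 290.8, 135.8]), np.float64(3.3117996653425092)) neck (array([ 487.9, -113.5,   88.6]), np.float64(0.02230148052894559))
```

View pics/z.png

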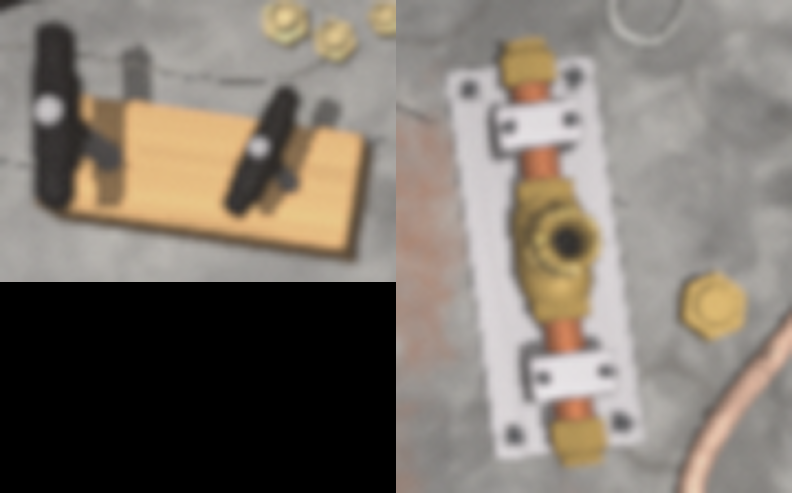

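The crops show the large key's silver cap at top-image (190.9,144.8), with the handle almost along world x. The bore mouth is at about (379.3,205.1).

```bash
python3 - <<'E'
from h import *
np.set_printoptions(precision=1,suppress=True)
z=lambda x,y,o=(180,120):(x/4.4+o[0]-.5+.11,y/4.4+o[1]-.5+.11)
print("key cap z150",atz("top",z(48,109),150))
for p in((55,25),(50,206),(36,40),(36,190),(75,40),(75,190)): print(p,atz("top",z(*p),150)[:2])
print("small",atz("top",z(259,147),132))
for p in((85,97),(366,140),(345,255)): print("block",atz("top",z(*p),50)[:2])
zv=lambda x,y:z(x-396,y,(340,150))
print("port",atz("top",zv(570,242),96),atz("top",zv(568,242),96))
pl=np.array([atz("top",zv(*p),6)[:2] for p in((448,72),(593,58),(642,440),(498,458))]);print(pl,pl.mean(0))
print("proj of key model side/top")
print(proj("side",[[598,290,150],[488,-117,96]]),proj("top",[[598,290,150],[488,-117,96]]))
s=cv2.imread("pics/side0.png")
a=cv2.resize(s[150:230,315:360],None,fx=7,fy=7,interpolation=cv2.INTER_CUBIC)
b=cv2.resize(s[230:310,260:320],None,fx=7,fy=7,interpolation=cv2.INTER_CUBIC)
cv2.imwrite("pics/zs.png",np.hstack([a,b]))
print(ctrl.sense()["tool_rot"])
E
```

```text
key cap z150 [603.5 292.  150. ]
(55, 25) [645.5 291.2]
(50, 206) [555.7 288.2]
(36, 40) [637.8 300. ]
(36, 190) [563.4 295.4]
(75, 40) [638.2 281. ]
(75, 190) [563.8 276.6]
small [591.  192.7 132. ]
block [635.7 306.1]
block [615. 152.]
block [551.4 160.9]
port [ 488.2 -119.4   96. ] [ 488.2 -118.4   96. ]
[[ 592.9  -64.5]
 [ 602.7 -146.9]
 [ 388.  -173.9]
 [ 376.5  -94.2]] [ 490.  -119.9]
proj of key model side/top
[[338.6 154.9]
 [291.4 241.7]] [[191.3 146.9]
 [378.1 204.7]]
[[ 0.9  0.4  0. ]
 [ 0.4 -0.9 -0. ]
 [ 0.   0.  -1. ]]
```

View pics/zs.png

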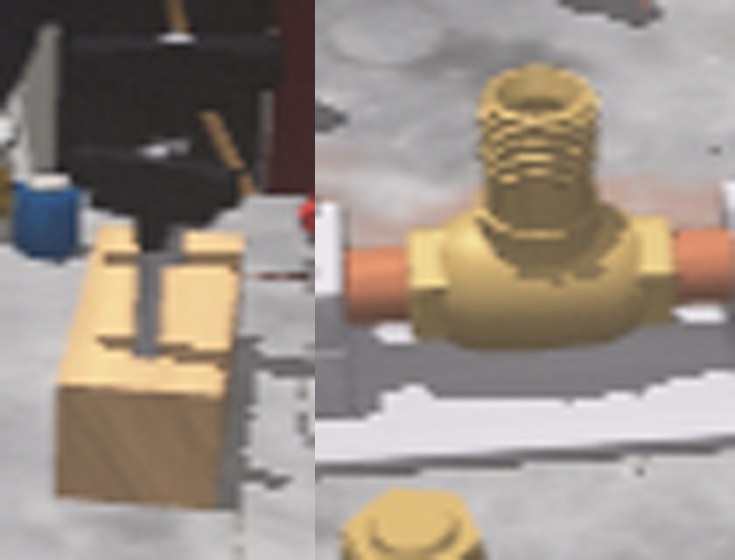

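```bash
python3 - <<'E'
from h import *
np.set_printoptions(precision=2,suppress=True)
print("key",tri((190.5,144.4),(339.9,154.9)),"port",tri((379.1,204.6),(292.0,242.7)))
print("bar",tri((430,345),(145,60)),tri((550,310),(145,60)),tri((430,345),(95,350)),tri((550,310),(95,350)))
s=ctrl.sense();R=s["tool_rot"];print(R,np.degrees(np.arctan2(R[1,0],R[0,0])))
for n,t in(("port",(486,-115)),("key",(602,290.5)),("mid",(560,-330)),("m2",(650,0))):
    print(n,R.T@np.array([t[0]-s["tcp_pos"][0],t[1]-s["tcp_pos"][1],0]))
E
```

```text
key (array([602.76, 292.1 , 149.65]), np.float64(1.543205373200184)) port (array([ 488.86, -119.39,   95.03]), np.float64(1.0789855584460373))
bar (array([ 267.84, -134.56,  427.09]), np.float64(5.969398693978833)) (array([ 325.39, -283.34,  439.57]), np.float64(10.256860646905523)) (array([ 153.02, -268.98,  -42.12]), np.float64(2.7545913083775644)) (array([ 285.44, -450.5 ,  152.21]), np.float64(21.288553477128726))
[[ 0.93  0.37  0.  ]
 [ 0.37 -0.93 -0.  ]
 [ 0.    0.   -1.  ]] 21.87202304908974
port [ 408.09 -362.24    0.01]
key [ 666.81 -695.34    0.01]
mid [ 396.67 -135.15    0.02]
m2 [ 603.13 -407.87    0.02]
```

```bash
cat >> h.py <<'E'
def plan(wps,n):
    """tool-frame offsets (m) from the present pose, along world waypoints split in n[i] rows"""
    s=ctrl.sense();R=s["tool_rot"];p=np.array(s["tcp_pos"]);a=p
    for w,k in zip(wps,n):
        w=np.array(w,float)
        for i in range(1,k+1): print(np.round(R.T@(a+(w-a)*i/k-p)/1000,4).tolist())
        a=w
    print("yaw",np.degrees(np.arctan2(R[1,0],R[0,0])))
E
python3 - <<'E'
from h import *
plan([(198,-492,350),(406,-341,350),(516,-119,350),(530,90,340),(575,200,290)],[3,5,5,5,2])
E
```

```text
[0.0001, -0.0399, -0.0396]
[0.0003, -0.0798, -0.0791]
[0.0004, -0.1197, -0.1187]
[0.0502, -0.1322, -0.1187]
[0.1001, -0.1447, -0.1187]
[0.15, -0.1572, -0.1187]
[0.1998, -0.1698, -0.1187]
[0.2497, -0.1823, -0.1187]
[0.2866, -0.2153, -0.1187]
[0.3236, -0.2483, -0.1187]
[0.3605, -0.2813, -0.1187]
[0.3975, -0.3143, -0.1187]
[0.4345, -0.3473, -0.1187]
[0.4526, -0.3851, -0.1167]
[0.4708, -0.4228, -0.1147]
[0.489, -0.4606, -0.1127]
[0.5071, -0.4983, -0.1107]
[0.5253, -0.5361, -0.1087]
[0.5667, -0.5787, -0.0837]
[0.608, -0.6214, -0.0587]
yaw 21.87202304908974
```

Call:
step_arm([
  {"offset": [0, -0.04, -0.04], "twist": 0},
  {"offset": [0, -0.08, -0.08], "twist": 0},
  {"offset": [0, -0.12, -0.119], "twist": 0},
  {"offset": [0.05, -0.132, -0.119], "twist": 0},
  {"offset": [0.1, -0.145, -0.119], "twist": 0.05},
  {"offset": [0.15, -0.157, -0.119], "twist": 0.1},
  {"offset": [0.2, -0.17, -0.119], "twist": 0.15},
  {"offset": [0.25, -0.182, -0.119], "twist": 0.2},
  {"offset": [0.287, -0.215, -0.119], "twist": 0.25},
  {"offset": [0.324, -0.248, -0.119], "twist": 0.3},
  {"offset": [0.36, -0.281, -0.119], "twist": 0.326},
  {"offset": [0.397, -0.314, -0.119], "twist": 0.326},
  {"offset": [0.434, -0.347, -0.119], "twist": 0.326},
  {"offset": [0.453, -0.385, -0.117], "twist": 0.326},
  {"offset": [0.471, -0.423, -0.115], "twist": 0.326},
  {"offset": [0.489, -0.461, -0.113], "twist": 0.326},
  {"offset": [0.507, -0.498, -0.111], "twist": 0.326},
  {"offset": [0.525, -0.536, -0.109], "twist": 0.326},
  {"offset": [0.567, -0.579, -0.084], "twist": 0.326},
  {"offset": [0.608, -0.621, -0.059], "twist": 0.326},
], fingers=0.085)

```text
clock: 3.3
tcp_pos: [574.6, 197.7, 292.0]
tool_rot: [[0.998, 0.055, 0.002], [0.055, -0.998, 0.0], [0.002, -0.0, -1.0]]
ft_force: [1.0, 0.0, -0.6]
grip_width: 84.8
grasp_force: 0.0
```

```bash
python3 - <<'E'
from h import *
print(ctrl.sense()["tcp_pos"],ctrl.sense()["ft_force"],ctrl.sense()["joint_positions"])
plan([(602.5,291,200),(602.5,291,117)],[3,3])
E
```

```text
[574.60664406 197.67558507 291.9706936 ] [ 1.00490279  0.03610218 -0.60092392] [ -15.72186785   29.21838835   -9.41572172   89.48300746    5.24585124
   61.62066599 -113.29738575]
[0.0109, -0.0305, 0.0307]
[0.0219, -0.0611, 0.0614]
[0.0328, -0.0916, 0.092]
[0.0327, -0.0916, 0.1197]
[0.0327, -0.0916, 0.1474]
[0.0326, -0.0916, 0.175]
yaw 3.149886214614844
```

Call:
step_arm([
  {"offset": [0.011, -0.03, 0.031], "twist": 0},
  {"offset": [0.022, -0.06, 0.061], "twist": 0},
  {"offset": [0.0325, -0.09, 0.09], "twist": 0},
  {"offset": [0.0325, -0.09, 0.09], "twist": 0},
  {"offset": [0.0325, -0.09, 0.09], "twist": 0},
])

```text
clock: 3.92
tcp_pos: [601.5, 287.1, 202.3]
tool_rot: [[0.998, 0.055, 0.001], [0.055, -0.998, -0.001], [0.001, 0.001, -1.0]]
ft_force: [-0.7, -0.2, 0.4]
grip_width: 85.2
grasp_force: 0.0
```

```bash
python3 - <<'E'
from h import *
for c in("top","side"):
    im=vision.capture(c)[:,:,::-1]
    if c=="top": a=cv2.resize(im[110:190,160:260],(500,400),interpolation=cv2.INTER_CUBIC)
    else: b=cv2.resize(im[110:230,300:390],(300,400),interpolation=cv2.INTER_CUBIC)
cv2.imwrite("pics/g.png",np.hstack([a,b]))
s=ctrl.sense();print(s["tcp_pos"],s["ft_force"])
E
```

```text
[602.0624368  286.63113523 203.22231668] [-0.0160199  -0.54777525 -0.13030063]
```

View pics/g.png

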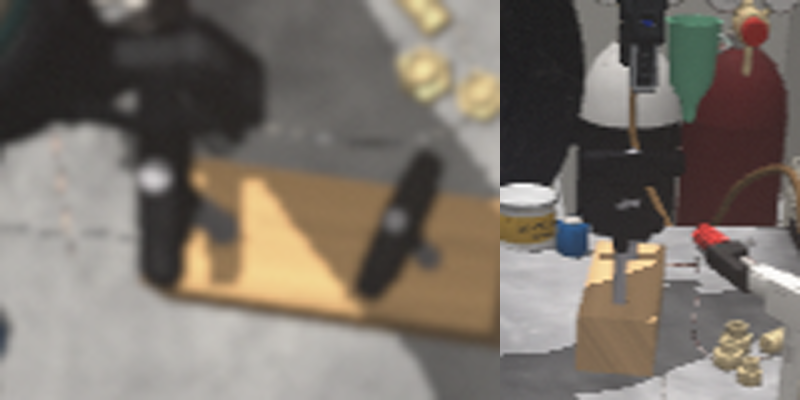

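The gripper stands above the large key, whose cap is at about crop (155,178). The small key is clear to the right, so I'll descend and grip.

Call:
step_arm([
  {"offset": [0.001, -0.004, 0.03], "twist": 0},
  {"offset": [0.001, -0.004, 0.06], "twist": 0},
  {"offset": [0.001, -0.004, 0.085], "twist": 0},
  {"offset": [0.001, -0.004, 0.085], "twist": 0},
  {"offset": [0.001, -0.004, 0.085], "twist": 0},
])

```text
clock: 4.65
tcp_pos: [603.1, 291.9, 118.6]
tool_rot: [[0.998, 0.055, 0.003], [0.055, -0.998, 0.001], [0.003, -0.001, -1.0]]
ft_force: [1.6, -0.0, 0.3]
grip_width: 84.9
grasp_force: 0.0
```

Call:
step_arm([
  {"offset": [0, 0, 0], "twist": 0},
  {"offset": [0, 0, 0], "twist": 0},
  {"offset": [0, 0, 0], "twist": 0},
  {"offset": [0, 0, 0], "twist": 0},
  {"offset": [0, 0, 0], "twist": 0},
  {"offset": [0, 0, 0], "twist": 0},
], fingers=0.0, squeeze=50)

```text
clock: 5.4
tcp_pos: [602.1, 291.8, 117.2]
tool_rot: [[0.998, 0.056, 0.0], [0.056, -0.998, -0.0], [0.0, 0.0, -1.0]]
ft_force: [-0.4, -1.7, 4.3]
grip_width: 17.3
grasp_force: 49.7
```

Call:
step_arm([
  {"offset": [0, 0, -0.02], "twist": 0},
  {"offset": [0, 0, -0.04], "twist": 0},
  {"offset": [0, 0, -0.06], "twist": 0},
  {"offset": [0, 0, -0.085], "twist": 0},
  {"offset": [0, 0, -0.085], "twist": 0},
])

```text
clock: 6.02
tcp_pos: [602.9, 293.1, 204.4]
tool_rot: [[0.998, 0.056, 0.004], [0.056, -0.998, 0.003], [0.004, -0.002, -1.0]]
ft_force: [-0.4, 0.4, -4.0]
grip_width: 17.4
grasp_force: 49.4
```

```bash
python3 - <<'E'
from h import *
s=ctrl.sense();print(s["tcp_pos"],s["ft_force"],s["grip_width"])
plan([(480,262,270),(500,40,270),(488.5,-119,250)],[4,6,5])
E
```

```text
[602.92719187 293.07864933 204.39615773] [-0.44072468  0.41845763 -3.95112589] 17.370546501316774
[-0.0311, 0.006, -0.0165]
[-0.0621, 0.012, -0.0331]
[-0.0932, 0.018, -0.0496]
[-0.1242, 0.024, -0.0661]
[-0.123, 0.0611, -0.0662]
[-0.1217, 0.0983, -0.0663]
[-0.1204, 0.1354, -0.0664]
[-0.1192, 0.1725, -0.0665]
[-0.1179, 0.2096, -0.0666]
[-0.1167, 0.2468, -0.0667]
[-0.1208, 0.2784, -0.0627]
[-0.1248, 0.31, -0.0588]
[-0.1289, 0.3417, -0.0549]
[-0.133, 0.3733, -0.051]
[-0.1371, 0.4049, -0.0471]
yaw 3.2052913854671865
```

Call:
step_arm([
  {"offset": [-0.031, 0.006, -0.016], "twist": 0},
  {"offset": [-0.062, 0.012, -0.033], "twist": 0},
  {"offset": [-0.093, 0.018, -0.05], "twist": 0},
  {"offset": [-0.124, 0.024, -0.066], "twist": 0},
  {"offset": [-0.123, 0.061, -0.066], "twist": 0},
  {"offset": [-0.122, 0.098, -0.066], "twist": 0},
  {"offset": [-0.12, 0.135, -0.066], "twist": 0},
  {"offset": [-0.119, 0.172, -0.066], "twist": 0},
  {"offset": [-0.118, 0.21, -0.066], "twist": 0},
  {"offset": [-0.117, 0.247, -0.066], "twist": 0},
  {"offset": [-0.121, 0.278, -0.063], "twist": 0},
  {"offset": [-0.125, 0.31, -0.059], "twist": 0},
  {"offset": [-0.129, 0.342, -0.055], "twist": 0},
  {"offset": [-0.133, 0.373, -0.051], "twist": 0},
  {"offset": [-0.137, 0.404, -0.046], "twist": 0},
  {"offset": [-0.137, 0.404, -0.046], "twist": 0},
  {"offset": [-0.137, 0.404, -0.046], "twist": 0},
])

```text
clock: 8.15
tcp_pos: [487.2, -118.1, 247.3]
tool_rot: [[0.998, 0.056, -0.001], [0.056, -0.998, 0.001], [-0.001, -0.001, -1.0]]
ft_force: [-0.4, 0.5, -2.8]
grip_width: 17.6
grasp_force: 49.6
```

```bash
python3 - <<'E'
from h import *
np.set_printoptions(precision=3,suppress=True)
s=ctrl.sense();print(s["tcp_pos"],s["tool_rot"],s["ft_force"],s["ft_torque"],s["joint_positions"])
for c in("top","side"):
    im=vision.capture(c)[:,:,::-1]
    cv2.imwrite(f"pics/{c}v.png",im)
    if c=="top": a=cv2.resize(im[165:245,330:430],(500,400),interpolation=cv2.INTER_CUBIC)
    else: b=cv2.resize(im[170:290,252:332],(400,600),interpolation=cv2.INTER_CUBIC)
a=np.vstack([a[:,100:500],np.zeros((200,400,3),np.uint8)])
cv2.imwrite("pics/p.png",np.hstack([a,b]))
p=s["tcp_pos"];R=s["tool_rot"]
tip=p+R[:,2]*109;print("tip",tip)
print(proj("side",[tip,p,[488.5,-119,96]]),proj("top",[tip,p,[488.5,-119,96]]))
E
```

```text
[ 487.237 -118.147  247.334] [[ 0.998  0.056 -0.001]
 [ 0.056 -0.998  0.001]
 [-0.001 -0.001 -1.   ]] [-0.442  0.524 -2.773] [ 0.011 -0.015  0.036] [ 14.737  22.817  -5.934 108.926   3.     48.48  -79.514]
tip [ 487.113 -118.027  138.335]
[[290.642 222.883]
 [290.033 169.181]
 [291.55  242.199]] [[381.71  203.181]
 [391.674 197.181]
 [378.969 204.476]]
```

View pics/p.png

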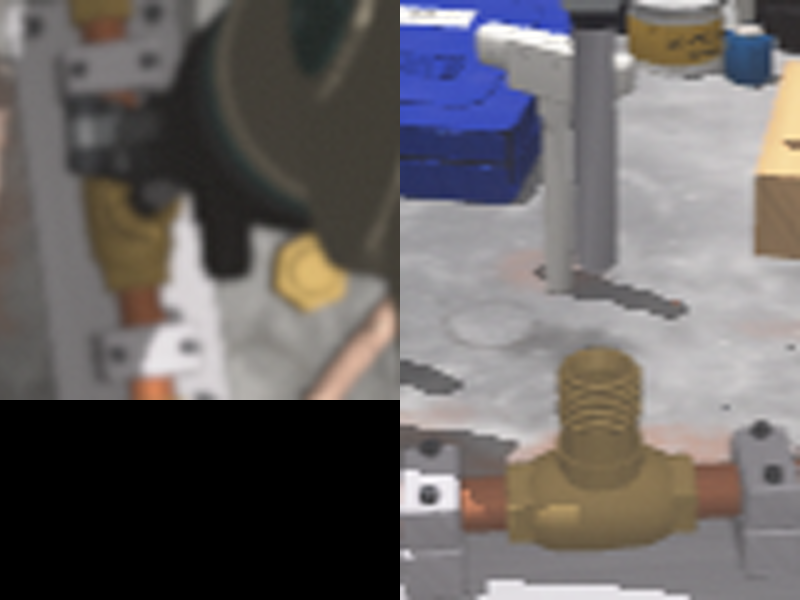

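The side view shows the shaft upright at col 291.2 and the mouth at col 291.6, so they agree to within 1 mm. I'll lower it gently.

Call:
step_arm([
  {"offset": [0.0007, 0.0012, 0.015], "twist": 0},
  {"offset": [0.0007, 0.0012, 0.03], "twist": 0},
  {"offset": [0.0007, 0.0012, 0.037], "twist": 0},
  {"offset": [0.0007, 0.0012, 0.041], "twist": 0},
  {"offset": [0.0007, 0.0012, 0.044], "twist": 0},
  {"offset": [0.0007, 0.0012, 0.046], "twist": 0},
  {"offset": [0.0007, 0.0012, 0.046], "twist": 0},
])

```text
clock: 9.12
tcp_pos: [488.5, -120.2, 201.9]
tool_rot: [[0.998, 0.056, 0.0], [0.056, -0.998, -0.0], [0.0, 0.0, -1.0]]
ft_force: [-0.2, -0.4, -2.6]
grip_width: 17.2
grasp_force: 49.5
```

```bash
python3 - <<'E'
from h import *
np.set_printoptions(precision=3,suppress=True)
s=ctrl.sense();print(s["tcp_pos"],s["ft_force"],s["ft_torque"])
E
```

```text
[ 488.492 -120.155  201.946] [-0.226 -0.373 -2.592] [0.003 0.065 0.029]
```

Call:
step_arm([
  {"offset": [0, 0, 0.002], "twist": 0},
  {"offset": [0, 0, 0.004], "twist": 0},
  {"offset": [0, 0, 0.005], "twist": 0},
  {"offset": [0, 0, 0.005], "twist": 0},
])

```text
clock: 9.62
tcp_pos: [488.4, -120.1, 196.8]
tool_rot: [[0.998, 0.056, -0.0], [0.056, -0.998, 0.0], [-0.0, -0.0, -1.0]]
ft_force: [1.0, 0.4, -3.2]
grip_width: 17.7
grasp_force: 49.5
```

Call:
step_arm([
  {"offset": [0, 0, 0.002], "twist": 0},
  {"offset": [0, 0, 0.004], "twist": 0},
  {"offset": [0, 0, 0.006], "twist": 0},
  {"offset": [0, 0, 0.008], "twist": 0},
  {"offset": [0, 0, 0.008], "twist": 0},
])

```text
clock: 10.25
tcp_pos: [488.3, -120.1, 188.7]
tool_rot: [[0.998, 0.056, -0.0], [0.056, -0.998, 0.0], [-0.0, -0.0, -1.0]]
ft_force: [-0.0, 0.1, -2.3]
grip_width: 16.8
grasp_force: 49.5
```

Call:
step_arm([
  {"offset": [0, 0, 0.002], "twist": 0},
  {"offset": [0, 0, 0.004], "twist": 0},
  {"offset": [0, 0, 0.006], "twist": 0},
  {"offset": [0, 0, 0.007], "twist": 0},
  {"offset": [0, 0, 0.007], "twist": 0},
])

```text
clock: 10.88
tcp_pos: [488.4, -120.1, 181.8]
tool_rot: [[0.998, 0.056, -0.0], [0.056, -0.998, 0.0], [-0.0, -0.0, -1.0]]
ft_force: [0.3, 0.0, -2.9]
grip_width: 17.4
grasp_force: 49.5
```

Call:
step_arm([
  {"offset": [0, 0, 0.0005], "twist": 0},
  {"offset": [0, 0, 0.001], "twist": 0},
  {"offset": [0, 0, 0.0015], "twist": 0},
  {"offset": [0, 0, 0.0015], "twist": 0},
])

```text
clock: 11.38
tcp_pos: [488.4, -120.1, 180.3]
tool_rot: [[0.998, 0.056, -0.0], [0.056, -0.998, 0.0], [-0.0, -0.0, -1.0]]
ft_force: [-0.4, 0.4, -3.1]
grip_width: 17.3
grasp_force: 49.5
```

Call:
step_arm([
  {"offset": [0, 0, 0.0005], "twist": 0},
  {"offset": [0, 0, 0.001], "twist": 0},
  {"offset": [0, 0, 0.001], "twist": 0},
])

```text
clock: 11.75
tcp_pos: [488.5, -120.1, 179.4]
tool_rot: [[0.998, 0.056, 0.0], [0.056, -0.998, -0.0], [0.0, 0.0, -1.0]]
ft_force: [-0.7, 0.1, -2.5]
grip_width: 17.3
grasp_force: 49.7
```

Call:
step_arm([
  {"offset": [0, 0, 0.0005], "twist": 0},
  {"offset": [0, 0, 0.001], "twist": 0},
  {"offset": [0, 0, 0.001], "twist": 0},
])

```text
clock: 12.12
tcp_pos: [488.7, -120.2, 178.8]
tool_rot: [[0.998, 0.056, 0.001], [0.056, -0.998, -0.0], [0.001, 0.0, -1.0]]
ft_force: [-0.7, -0.3, 4.6]
grip_width: 17.5
grasp_force: 50.7
```

Call:
step_arm([
  {"offset": [0, 0, 0.0004], "twist": -0.025},
  {"offset": [0, 0, 0.0005], "twist": -0.05},
  {"offset": [0, 0, 0.0005], "twist": -0.075},
  {"offset": [0, 0, 0.0005], "twist": -0.1},
])

```text
clock: 12.62
tcp_pos: [489.1, -120.3, 178.8]
tool_rot: [[0.988, 0.156, 0.002], [0.156, -0.988, -0.0], [0.002, 0.001, -1.0]]
ft_force: [-1.2, 0.2, 9.5]
grip_width: 17.3
grasp_force: 51.3
```

Call:
step_arm([
  {"offset": [0, 0, 0], "twist": -0.025},
  {"offset": [0, 0, 0], "twist": -0.05},
  {"offset": [0, 0, 0], "twist": -0.075},
  {"offset": [0, 0, 0], "twist": -0.1},
])

```text
clock: 13.12
tcp_pos: [489.1, -120.6, 178.9]
tool_rot: [[0.967, 0.254, 0.002], [0.254, -0.967, -0.001], [0.002, 0.001, -1.0]]
ft_force: [-2.1, -0.4, 11.0]
grip_width: 17.7
grasp_force: 51.4
```

Call:
step_arm([
  {"offset": [0, 0, 0], "twist": -0.025},
  {"offset": [0, 0, 0], "twist": -0.05},
  {"offset": [0, 0, 0], "twist": -0.075},
  {"offset": [0, 0, 0], "twist": -0.1},
])

```text
clock: 13.62
tcp_pos: [489.1, -120.6, 179.0]
tool_rot: [[0.937, 0.349, 0.002], [0.349, -0.937, -0.001], [0.001, 0.002, -1.0]]
ft_force: [-2.1, -0.0, 9.7]
grip_width: 17.6
grasp_force: 51.5
```

Call:
step_arm([
  {"offset": [0, 0, 0], "twist": -0.025},
  {"offset": [0, 0, 0], "twist": -0.05},
  {"offset": [0, 0, 0], "twist": -0.075},
  {"offset": [0, 0, 0], "twist": -0.1},
])

```text
clock: 14.12
tcp_pos: [489.1, -120.7, 179.0]
tool_rot: [[0.898, 0.441, 0.002], [0.441, -0.898, -0.001], [0.001, 0.002, -1.0]]
ft_force: [-1.5, -0.5, 10.2]
grip_width: 17.5
grasp_force: 51.5
```

Call:
step_arm([
  {"offset": [0, 0, 0.0001], "twist": -0.025},
  {"offset": [0, 0, 0.0002], "twist": -0.05},
  {"offset": [0, 0, 0.0002], "twist": -0.075},
  {"offset": [0, 0, 0.0002], "twist": -0.1},
])

```text
clock: 14.62
tcp_pos: [489.1, -120.7, 178.9]
tool_rot: [[0.849, 0.528, 0.002], [0.528, -0.849, -0.001], [0.001, 0.002, -1.0]]
ft_force: [-1.4, -0.7, 11.0]
grip_width: 17.4
grasp_force: 51.6
```

Call:
step_arm([
  {"offset": [0, 0, 0], "twist": -0.025},
  {"offset": [0, 0, 0], "twist": -0.05},
  {"offset": [0, 0, 0], "twist": -0.075},
  {"offset": [0, 0, 0], "twist": -0.1},
])

```text
clock: 15.12
tcp_pos: [489.1, -120.7, 178.7]
tool_rot: [[0.792, 0.61, 0.002], [0.61, -0.792, -0.001], [0.001, 0.002, -1.0]]
ft_force: [-2.0, -1.0, 9.2]
grip_width: 17.1
grasp_force: 51.3
```

Call:
step_arm([
  {"offset": [0, 0, 0.0002], "twist": -0.02},
  {"offset": [0, 0, 0.0004], "twist": -0.04},
  {"offset": [0, 0, 0.0004], "twist": -0.06},
  {"offset": [0, 0, 0.0004], "twist": -0.06},
])

```text
clock: 15.62
tcp_pos: [489.1, -120.7, 178.1]
tool_rot: [[0.754, 0.656, 0.002], [0.656, -0.754, -0.001], [0.001, 0.002, -1.0]]
ft_force: [-2.2, -0.6, 7.4]
grip_width: 17.4
grasp_force: 51.1
```

Call:
step_arm([
  {"offset": [0, 0, 0], "twist": -0.02},
  {"offset": [0, 0, 0], "twist": -0.04},
  {"offset": [0, 0, 0], "twist": -0.06},
  {"offset": [0, 0, 0], "twist": -0.06},
])

```text
clock: 16.12
tcp_pos: [488.4, -120.5, 177.0]
tool_rot: [[0.714, 0.7, -0.0], [0.7, -0.714, -0.0], [-0.0, 0.0, -1.0]]
ft_force: [0.2, -1.4, -2.8]
grip_width: 17.2
grasp_force: 49.9
```

The key has dropped: the force is gone at yaw ≈44°. I'll lower it home gently, centring it a little.

Call:
step_arm([
  {"offset": [0, 0, 0.0015], "twist": -0.015},
  {"offset": [0, 0, 0.003], "twist": -0.03},
  {"offset": [0, 0, 0.0045], "twist": -0.03},
  {"offset": [0, 0, 0.006], "twist": -0.03},
  {"offset": [0, 0, 0.006], "twist": -0.03},
])

```text
clock: 16.75
tcp_pos: [488.3, -120.3, 171.0]
tool_rot: [[0.693, 0.721, -0.0], [0.721, -0.693, -0.0], [-0.0, -0.0, -1.0]]
ft_force: [0.3, -1.6, -4.3]
grip_width: 17.5
grasp_force: 49.3
```

Call:
step_arm([
  {"offset": [0, 0, 0.0008], "twist": 0},
  {"offset": [0, 0, 0.0015], "twist": 0},
  {"offset": [0, 0, 0.0022], "twist": 0},
  {"offset": [0, 0, 0.0022], "twist": 0},
])

```text
clock: 17.25
tcp_pos: [488.4, -120.3, 169.1]
tool_rot: [[0.693, 0.721, 0.0], [0.721, -0.693, -0.0], [-0.0, 0.0, -1.0]]
ft_force: [-0.6, -2.8, -0.2]
grip_width: 17.3
grasp_force: 49.9
```

Call:
step_arm([
  {"offset": [0, 0, 0.0003], "twist": 0},
  {"offset": [0, 0, 0.0006], "twist": 0},
  {"offset": [0, 0, 0.0006], "twist": 0},
])

```text
clock: 17.62
tcp_pos: [488.6, -120.2, 169.0]
tool_rot: [[0.693, 0.721, 0.001], [0.721, -0.693, -0.0], [0.0, 0.001, -1.0]]
ft_force: [-1.2, -2.6, 5.3]
grip_width: 17.3
grasp_force: 50.8
```

```bash
python3 - <<'E'
from h import *
np.set_printoptions(precision=3,suppress=True)
s=ctrl.sense();print(s["tcp_pos"],s["ft_force"],s["ft_torque"],s["joint_positions"])
E
```

```text
[ 488.597 -120.241  168.998] [-1.239 -2.595  5.273] [-0.813  0.431  0.032] [ 22.698  29.97  -17.429 113.549  13.959  38.431 -47.364]
```

Call:
step_arm([
  {"offset": [0, 0, -0.0004], "twist": -0.03},
  {"offset": [0, 0, -0.0004], "twist": -0.06},
  {"offset": [0, 0, -0.0004], "twist": -0.09},
  {"offset": [0, 0, -0.0004], "twist": -0.12},
  {"offset": [0, 0, -0.0004], "twist": -0.15},
  {"offset": [0, 0, -0.0004], "twist": -0.18},
  {"offset": [0, 0, -0.0004], "twist": -0.21},
  {"offset": [0, 0, -0.0004], "twist": -0.24},
  {"offset": [0, 0, -0.0004], "twist": -0.27},
  {"offset": [0, 0, -0.0004], "twist": -0.3},
])

```text
clock: 18.88
tcp_pos: [488.6, -120.4, 169.0]
tool_rot: [[0.447, 0.895, 0.0], [0.895, -0.447, -0.0], [-0.0, 0.0, -1.0]]
ft_force: [-0.4, -3.3, 4.7]
grip_width: 17.4
grasp_force: 50.7
```

```bash
cat > st.py <<'E'
from h import *
np.set_printoptions(precision=3,suppress=True)
s=ctrl.sense();R=s["tool_rot"];print(s["clock"],s["tcp_pos"],"F",s["ft_force"],"T",s["ft_torque"],"tau7",s["tau"][6],"yaw",np.degrees(np.arctan2(R[1,0],R[0,0])),s["joint_positions"])
E
python3 st.py
```

```text
18.875 [ 488.565 -120.408  169.002] F [-0.388 -3.31   4.684] T [-0.86   0.136 -0.075] tau7 -0.08843597956001759 yaw 63.44599199340096 [ 26.108  30.549 -22.415 113.443  17.846  39.294 -33.989]
```

Call:
step_arm([
  {"offset": [0, 0, 0], "twist": -0.04},
  {"offset": [0, 0, 0], "twist": -0.08},
  {"offset": [0, 0, 0], "twist": -0.12},
  {"offset": [0, 0, 0], "twist": -0.16},
  {"offset": [0, 0, 0], "twist": -0.2},
  {"offset": [0, 0, 0], "twist": -0.24},
  {"offset": [0, 0, 0], "twist": -0.28},
  {"offset": [0, 0, 0], "twist": -0.32},
  {"offset": [0, 0, 0], "twist": -0.36},
  {"offset": [0, 0, 0], "twist": -0.4},
  {"offset": [0, 0, 0], "twist": -0.44},
  {"offset": [0, 0, 0], "twist": -0.48},
  {"offset": [0, 0, 0], "twist": -0.52},
  {"offset": [0, 0, 0], "twist": -0.56},
  {"offset": [0, 0, 0], "twist": -0.6},
  {"offset": [0, 0, 0], "twist": -0.64},
  {"offset": [0, 0, 0], "twist": -0.68},
  {"offset": [0, 0, 0], "twist": -0.72},
  {"offset": [0, 0, 0], "twist": -0.76},
  {"offset": [0, 0, 0], "twist": -0.8},
])

```text
clock: 21.38
tcp_pos: [488.8, -120.4, 169.0]
tool_rot: [[-0.331, 0.944, 0.001], [0.944, 0.331, -0.0], [-0.001, 0.001, -1.0]]
ft_force: [0.3, -3.3, 4.7]
grip_width: 17.4
grasp_force: 50.7
```

```bash
python3 st.py
```

```text
21.375 [ 488.758 -120.421  169.028] F [ 0.303 -3.296  4.653] T [-1.025 -0.027 -0.102] tau7 -0.15637592878192663 yaw 109.32788529885286 [ 34.685  32.889 -35.506 113.197  27.87   42.487   1.797]
```

Call:
step_arm([
  {"offset": [0, 0, 0], "twist": -0.035},
  {"offset": [0, 0, 0], "twist": -0.07},
  {"offset": [0, 0, 0], "twist": -0.105},
  {"offset": [0, 0, 0], "twist": -0.14},
  {"offset": [0, 0, 0], "twist": -0.175},
  {"offset": [0, 0, 0], "twist": -0.21},
  {"offset": [0, 0, 0], "twist": -0.245},
  {"offset": [0, 0, 0], "twist": -0.28},
  {"offset": [0, 0, 0], "twist": -0.315},
  {"offset": [0, 0, 0], "twist": -0.35},
  {"offset": [0, 0, 0], "twist": -0.38},
])

```text
clock: 22.75
tcp_pos: [488.8, -120.4, 169.0]
tool_rot: [[-0.657, 0.754, 0.001], [0.754, 0.657, -0.0], [-0.001, 0.0, -1.0]]
ft_force: [-0.3, -4.3, 5.6]
grip_width: 17.2
grasp_force: 50.7
```

```bash
python3 st.py
```

```text
22.75 [ 488.819 -120.384  169.042] F [-0.309 -4.307  5.597] T [-1.097 -0.241 -0.116] tau7 -0.08385410299524665 yaw 131.08677545395003 [ 38.455  34.442 -41.61  113.097  32.415  44.525  18.984]
```

Next come 1.4° steps, watching for the torque rise.

Call:
step_arm([
  {"offset": [0, 0, 0], "twist": -0.025},
  {"offset": [0, 0, 0], "twist": -0.05},
  {"offset": [0, 0, 0], "twist": -0.07},
])

```text
clock: 23.12
tcp_pos: [488.8, -120.4, 169.0]
tool_rot: [[-0.708, 0.706, 0.001], [0.706, 0.708, -0.0], [-0.001, 0.0, -1.0]]
ft_force: [0.3, -3.6, 5.1]
grip_width: 17.5
grasp_force: 50.7
```

```bash
python3 st.py
```

```text
23.125 [ 488.845 -120.38   169.032] F [ 0.316 -3.621  5.113] T [-1.149 -0.253 -0.129] tau7 -0.018805437139235437 yaw 135.0764815546144 [ 39.116  34.762 -42.716 113.076  33.229  44.939  22.155]
```

Call:
step_arm([
  {"offset": [0, 0, 0], "twist": -0.015},
  {"offset": [0, 0, 0], "twist": -0.03},
  {"offset": [0, 0, 0], "twist": -0.03},
])

```text
clock: 23.5
tcp_pos: [488.8, -120.4, 169.0]
tool_rot: [[-0.728, 0.685, 0.001], [0.685, 0.728, -0.0], [-0.001, 0.0, -1.0]]
ft_force: [0.5, -2.5, 5.3]
grip_width: 17.4
grasp_force: 50.8
```

```bash
python3 st.py
```

```text
23.5 [ 488.842 -120.411  169.045] F [ 0.541 -2.539  5.305] T [-1.11  -0.253 -0.107] tau7 0.1199123589321971 yaw 136.7594592506482 [ 39.4    34.898 -43.186 113.07   33.576  45.118  23.492]
```

Call:
step_arm([
  {"offset": [0, 0, 0], "twist": -0.015},
  {"offset": [0, 0, 0], "twist": -0.03},
  {"offset": [0, 0, 0], "twist": -0.03},
])

```text
clock: 23.88
tcp_pos: [488.8, -120.3, 169.0]
tool_rot: [[-0.749, 0.663, 0.001], [0.663, 0.749, -0.0], [-0.001, 0.0, -1.0]]
ft_force: [1.7, -3.3, 5.3]
grip_width: 17.7
grasp_force: 50.8
```

```bash
python3 st.py
```

```text
23.875 [ 488.829 -120.342  169.023] F [ 1.676 -3.256  5.324] T [-1.188 -0.32  -0.148] tau7 0.11968368664383888 yaw 138.48865388493763 [ 39.676  35.042 -43.661 113.065  33.92   45.3    24.869]
```

Call:
step_arm([
  {"offset": [0, 0, 0], "twist": -0.01},
  {"offset": [0, 0, 0], "twist": -0.02},
  {"offset": [0, 0, 0], "twist": -0.02},
])

```text
clock: 24.25
tcp_pos: [488.8, -120.3, 169.0]
tool_rot: [[-0.762, 0.648, 0.001], [0.648, 0.762, -0.0], [-0.001, 0.0, -1.0]]
ft_force: [0.9, -4.3, 5.5]
grip_width: 17.2
grasp_force: 50.8
```

```bash
python3 st.py
```

```text
24.25 [ 488.847 -120.34   169.028] F [ 0.88  -4.267  5.457] T [-1.215 -0.269 -0.173] tau7 0.1122179115191102 yaw 139.63229200578607 [ 39.86   35.136 -43.975 113.059  34.152  45.423  25.779]
```

Call:
step_arm([
  {"offset": [0, 0, 0], "twist": -0.01},
  {"offset": [0, 0, 0], "twist": -0.015},
  {"offset": [0, 0, 0], "twist": -0.015},
])

```text
clock: 24.62
tcp_pos: [488.8, -120.4, 169.0]
tool_rot: [[-0.771, 0.636, 0.001], [0.636, 0.771, -0.0], [-0.001, 0.0, -1.0]]
ft_force: [0.9, -4.0, 5.6]
grip_width: 17.1
grasp_force: 50.8
```

```bash
python3 st.py
```

```text
24.625 [ 488.834 -120.363  169.034] F [ 0.928 -3.969  5.648] T [-1.099 -0.274 -0.135] tau7 0.1037017721682787 yaw 140.48736846367376 [ 40.     35.207 -44.211 113.056  34.325  45.517  26.462]
```

Call:
step_arm([
  {"offset": [0, 0, 0], "twist": -0.01},
  {"offset": [0, 0, 0], "twist": -0.02},
  {"offset": [0, 0, 0], "twist": -0.02},
])

```text
clock: 25.0
tcp_pos: [488.8, -120.4, 169.0]
tool_rot: [[-0.784, 0.621, 0.001], [0.621, 0.784, -0.0], [-0.001, 0.0, -1.0]]
ft_force: [-0.1, -3.3, 5.5]
grip_width: 17.2
grasp_force: 50.8
```

```bash
python3 st.py
```

```text
25.0 [ 488.845 -120.353  169.033] F [-0.136 -3.344  5.543] T [-1.139 -0.3   -0.084] tau7 0.11152393883094192 yaw 141.63817874487344 [ 40.185  35.305 -44.528 113.052  34.558  45.642  27.377]
```

Call:
step_arm([
  {"offset": [0, 0, 0], "twist": -0.01},
  {"offset": [0, 0, 0], "twist": -0.015},
  {"offset": [0, 0, 0], "twist": -0.015},
])

```text
clock: 25.38
tcp_pos: [488.8, -120.4, 169.0]
tool_rot: [[-0.793, 0.609, 0.001], [0.609, 0.793, -0.0], [-0.001, 0.0, -1.0]]
ft_force: [0.4, -4.1, 4.9]
grip_width: 17.5
grasp_force: 50.8
```

```bash
python3 st.py
```

```text
25.375 [ 488.829 -120.356  169.036] F [ 0.37  -4.079  4.946] T [-1.15  -0.315 -0.147] tau7 0.10345255024731159 yaw 142.49392244693541 [ 40.325  35.377 -44.763 113.05   34.727  45.736  28.063]
```

Call:
step_arm([
  {"offset": [0, 0, 0], "twist": -0.01},
  {"offset": [0, 0, 0], "twist": -0.02},
  {"offset": [0, 0, 0], "twist": -0.02},
])

```text
clock: 25.75
tcp_pos: [488.9, -120.3, 169.0]
tool_rot: [[-0.805, 0.593, 0.001], [0.593, 0.805, -0.0], [-0.001, 0.0, -1.0]]
ft_force: [0.2, -3.6, 5.0]
grip_width: 17.2
grasp_force: 50.8
```

```bash
python3 st.py
```

```text
25.75 [ 488.859 -120.343  169.038] F [ 0.201 -3.594  4.992] T [-1.196 -0.286 -0.178] tau7 0.11244433466345072 yaw 143.64274658904375 [ 40.508  35.478 -45.081 113.041  34.958  45.866  28.979]
```

Call:
step_arm([
  {"offset": [0, 0, 0], "twist": -0.01},
  {"offset": [0, 0, 0], "twist": -0.015},
  {"offset": [0, 0, 0], "twist": -0.015},
])

```text
clock: 26.12
tcp_pos: [488.8, -120.3, 169.0]
tool_rot: [[-0.814, 0.581, 0.001], [0.581, 0.814, -0.0], [-0.001, 0.0, -1.0]]
ft_force: [0.5, -4.0, 4.5]
grip_width: 17.3
grasp_force: 50.8
```

```bash
python3 st.py
```

```text
26.125 [ 488.839 -120.346  169.041] F [ 0.512 -3.969  4.549] T [-1.206 -0.271 -0.078] tau7 0.10323992231860757 yaw 144.4996137578311 [ 40.644  35.55  -45.315 113.04   35.129  45.961  29.664]
```

Call:
step_arm([
  {"offset": [0, 0, 0], "twist": -0.008},
  {"offset": [0, 0, 0], "twist": -0.016},
  {"offset": [0, 0, 0], "twist": -0.016},
])

```text
clock: 26.5
tcp_pos: [488.8, -120.4, 169.0]
tool_rot: [[-0.823, 0.568, 0.001], [0.568, 0.823, -0.0], [-0.001, 0.0, -1.0]]
ft_force: [1.0, -3.5, 6.0]
grip_width: 17.3
grasp_force: 50.8
```

```bash
python3 st.py
```

```text
26.5 [ 488.843 -120.36   169.022] F [ 0.977 -3.456  6.043] T [-1.191 -0.363 -0.045] tau7 0.1079338788986206 yaw 145.41631532955867 [ 40.79   35.632 -45.564 113.036  35.314  46.064  30.397]
```

Call:
step_arm([
  {"offset": [0, 0, 0], "twist": -0.008},
  {"offset": [0, 0, 0], "twist": -0.014},
  {"offset": [0, 0, 0], "twist": -0.014},
])

```text
clock: 26.88
tcp_pos: [488.9, -120.3, 169.0]
tool_rot: [[-0.831, 0.556, 0.001], [0.556, 0.831, -0.0], [-0.001, 0.0, -1.0]]
ft_force: [1.0, -3.7, 5.3]
grip_width: 17.4
grasp_force: 50.7
```

```bash
python3 st.py
```

```text
26.875 [ 488.864 -120.333  169.034] F [ 1.004 -3.728  5.348] T [-1.136 -0.256 -0.084] tau7 0.10451564099639654 yaw 146.21878309446436 [ 40.915  35.702 -45.785 113.031  35.472  46.155  31.037]
```

```bash
cat > av.py <<'E'
from h import *
t=[]
for i in range(6):
    vision.capture("side");t.append(ctrl.sense()["ft_torque"][2])
print(np.mean(t),np.std(t))
E
python3 av.py
```

```text
-0.09280809958580949 0.026393390405955605
```

Call:
step_arm([
  {"offset": [0, 0, 0], "twist": -0.008},
  {"offset": [0, 0, 0], "twist": -0.016},
  {"offset": [0, 0, 0], "twist": -0.016},
])

```text
clock: 27.55
tcp_pos: [488.9, -120.3, 169.0]
tool_rot: [[-0.84, 0.543, 0.001], [0.543, 0.84, -0.0], [-0.001, 0.0, -1.0]]
ft_force: [0.7, -4.3, 5.3]
grip_width: 17.2
grasp_force: 50.8
```

```bash
python3 av.py
```

```text
-0.10229928799202086 0.024622775408281696
```

Call:
step_arm([
  {"offset": [0, 0, 0], "twist": -0.01},
  {"offset": [0, 0, 0], "twist": -0.02},
  {"offset": [0, 0, 0], "twist": -0.02},
])

```text
clock: 28.22
tcp_pos: [488.9, -120.3, 169.0]
tool_rot: [[-0.85, 0.526, 0.001], [0.526, 0.85, -0.0], [-0.001, 0.0, -1.0]]
ft_force: [0.9, -3.4, 5.0]
grip_width: 17.4
grasp_force: 50.8
```

```bash
python3 av.py
```

```text
-0.16216243888107829 0.02879353904860952
```

Call:
step_arm([
  {"offset": [0, 0, 0], "twist": -0.01},
  {"offset": [0, 0, 0], "twist": -0.02},
  {"offset": [0, 0, 0], "twist": -0.02},
])

```text
clock: 28.9
tcp_pos: [488.9, -120.4, 169.0]
tool_rot: [[-0.861, 0.509, 0.001], [0.509, 0.861, -0.0], [-0.001, 0.0, -1.0]]
ft_force: [1.8, -3.6, 4.4]
grip_width: 17.9
grasp_force: 50.8
```

```bash
python3 av.py
```

```text
-0.32382165517190525 0.018586332749845565
```

The stop is felt: 0.32 N m against the usual 0.1. I'll relax the twist and release.

Call:
step_arm([
  {"offset": [0, 0, -0.0003], "twist": 0.02},
  {"offset": [0, 0, -0.0003], "twist": 0.04},
  {"offset": [0, 0, -0.0003], "twist": 0.04},
])

```text
clock: 29.58
tcp_pos: [488.6, -120.2, 169.1]
tool_rot: [[-0.839, 0.543, 0.0], [0.543, 0.839, -0.0], [-0.0, 0.0, -1.0]]
ft_force: [2.0, -3.5, 1.7]
grip_width: 17.2
grasp_force: 50.3
```

Call:
step_arm([
  {"offset": [0, 0, 0], "twist": 0},
  {"offset": [0, 0, 0], "twist": 0},
  {"offset": [0, 0, 0], "twist": 0},
  {"offset": [0, 0, 0], "twist": 0},
  {"offset": [0, 0, 0], "twist": 0},
  {"offset": [0, 0, 0], "twist": 0},
], fingers=0.08)

```text
clock: 30.32
tcp_pos: [488.4, -120.1, 169.1]
tool_rot: [[-0.839, 0.544, -0.0], [0.544, 0.839, 0.0], [0.0, 0.0, -1.0]]
ft_force: [-0.8, 0.9, 0.1]
grip_width: 80.1
grasp_force: 0.0
```

Call:
step_arm([
  {"offset": [0, 0, -0.01], "twist": 0},
  {"offset": [0, 0, -0.03], "twist": 0},
  {"offset": [0, 0, -0.06], "twist": 0},
  {"offset": [0, 0, -0.1], "twist": 0},
  {"offset": [-0.02, 0, -0.13], "twist": 0},
  {"offset": [-0.02, 0, -0.13], "twist": 0},
])

```text
clock: 31.08
tcp_pos: [507.5, -131.6, 301.9]
tool_rot: [[-0.838, 0.545, 0.006], [0.545, 0.838, -0.001], [-0.005, 0.002, -1.0]]
ft_force: [-0.4, 0.1, -0.7]
grip_width: 80.0
grasp_force: 0.0
```

```bash
python3 - <<'E'
from h import *
s=ctrl.sense();print(s["tcp_pos"],s["ft_force"],s["grip_width"])
a=vision.capture("top")[165:245,330:430,::-1];b=vision.capture("side")[130:290,242:342,::-1]
a=cv2.resize(a,(400,320),interpolation=cv2.INTER_CUBIC);b=cv2.resize(b,(375,600),interpolation=cv2.INTER_CUBIC)
cv2.imwrite("pics/f.png",np.hstack([np.vstack([a,np.zeros((280,400,3),np.uint8)]),b]))
print(proj("side",[[488.8,-120,60+142],[488.8,-120,60+112]]))
E
```

```text
[ 507.50129447 -131.56295007  301.85760509] [-0.37050116  0.11786603 -0.67638021] 80.00014728054295
[[291.09695441 192.80939025]
 [291.26599939 207.50682022]]
```

View pics/f.png

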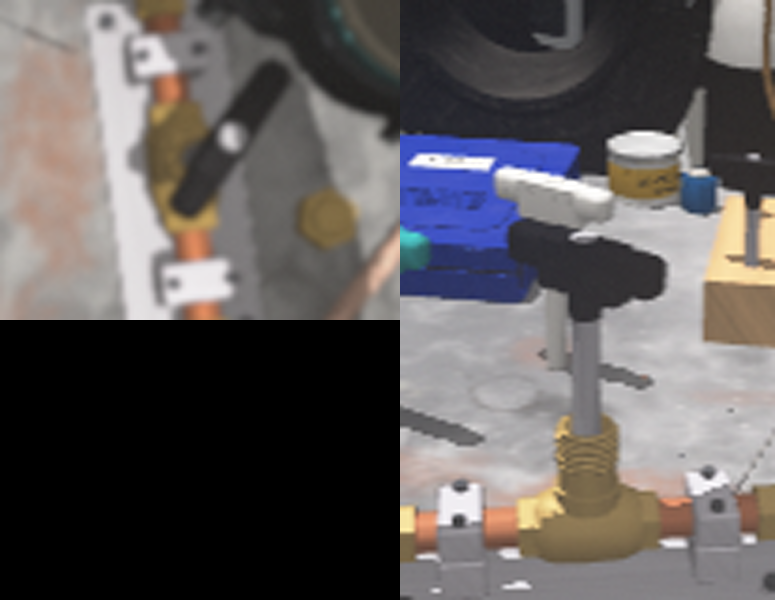

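The key stands upright and home in the valve. Its cap sits at side row ≈193.5, against 192.8 predicted for a fully home key. The gripper is clear and the brass cap is in place.

```bash
python3 -c "
from cell import ctrl
print(ctrl.sign_off())"
```

```text
the job is handed in; nothing more can be done
None
```

The job is handed in at about 31 s: the larger key stands upright and fully home in the valve, which I turned counter-clockwise until I felt the open stop (up to about 0.32 N m, under the 0.35 limit), the gripper is clear, the small key and brass cap were left alone, and sign-off returned no verdict.

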